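Point-and-call set-up check

TASK

Do the point-and-call check before inspection starts, touching nothing that you point at: first bring the fingertips to between one and four centimetres above the middle of the ring gauge and stay there for two full seconds, then do the same over the middle of the V-block. Then record the check by pushing the black knob of the check slide gently with the fingertips, without gripping it, all the way to the left end of its track. Touch none of the loose pieces around the track, and finish clear of everything.

Things in the scene. Friction and masses are not known exactly. Their poses are not given: they have to be found in the camera images.
- ring_gauge_top (a point): Ring gauge: a flat steel ring lying on the worktop, outside diameter 46 mm, 15 mm high, with a dark knurled band round its rim and a central bore of about 13 mm. It is the widest round thing near the track. The point is on its axis, level with its upper face. Loose; to be pointed at first.
- v_block_top (a point): V-block: a steel block 45 x 44 mm, 34 mm high, with a V-shaped groove across its top, standing on the worktop. The point is in the middle, level with its upper edges (the groove is open below it). Loose; to be pointed at second.
- pom_block_top (a point): Pale plastic block with a dark hole in one side, 24 x 30 mm, 36 mm high; the point is the middle of its upper face. Loose bystander, not to be touched.
- washer_1_top (a point): Thick steel washer, 30 mm diameter, 8 mm high, lying flat; much smaller than the ring gauge. The point is on its axis, level with its upper face. Loose bystander, not to be touched.
- check_slide_base: The check slide's track: an aluminium bar fixed to the worktop, 190 mm long, 44 mm wide, 12 mm high, with a steel end stop at each end (14 mm along the track, up to 20 mm high; cap screws on it up to 23 mm). The origin is the centre of its underside on the worktop. Its own y axis runs along the track towards its left end as seen from the robot, within about 23 degrees of the world's y; z is up.
- slide_knob_top (a point): The middle of the top of the check slide's black knob, 54.5 mm above the worktop. The knob is 20 mm long along the track and 28 mm wide across it; it stands on a foot plate 30 mm along the track and 36 mm wide, whose top is 20.5 mm above the worktop. The knob starts near the right end of the track.
- check_slide (a joint): Travel of the knob along the track in m: 0 at the right end, 0.12 at the left end, growing as it is pushed to the left (along the track's y). It moves with about 1.5 N of friction plus slight damping and stays where it is left. (The machine's green front guard, 0.42 m high, stands swung open about 0.3 m to the left of the robot's base; the worktop ahead is clear of it.)
Not all that is in view belongs to the job. What is shaped like the part that bears v_block_top but purple, red or yellow is not meant.

How it is judged:
By the outcome, as a careful person would: the job done as asked, in the order asked, and still so for the second after the job is handed in, with the robot touching nothing.
It also fails if it takes over 53 s, if anything falls off the work surface, if the arm or the gripper's body presses on something with over 40 N, if the wrist force passes 120 N, or if a joint passes its speed limit or range.

ROBOT

A 7-joint arm with a two-finger parallel gripper is mounted at the origin on a cart in front of the work surface, level with it; the furniture and walls round the work are solid. World frame = base frame: x ahead of the robot, y to its left, z up, the work surface at z = 0. Lengths are in m, angles in rad, forces in N, time in s.
With the tool pointing down it reaches from about 0.35 to 0.9 m from the base axis. Payload 19.9 kg.
Tool frame: the origin (TCP) lies between the finger pads; the fingertips stand 25 mm ahead of it and the grasp point (between the pads) lies 6 mm ahead of it (arm.tip_extent is the distance from the TCP to the fingertips, in m); z points along the fingers, y is the line along which they close (so a half turn about z gives the same grasp; the last joint's range is limited). The gripper opens to 94 mm and grips with 3 to 60 N. Pads are 16 mm wide; open, the fingers measure 119 mm over their backs; the gripper's body (75 mm by 177 mm) begins 78 mm behind the grasp point.
Start: joints at [1.109, 0.417, -0.01, 1.614, 0.005, 1.111, -0.053], TCP at [0.255, -0.57, 0.205] pointing down, gripper open.
Joint ranges: [-2.81, 2.81], [-0.39, 2.02], [-1.27, 1.25], [0.06, 2.57], [-1.19, 4.33], [0.19, 2], [-2.82, 2.82]. Speed limits (rad/s): [1.89, 1.89, 2.39, 2.39, 3.01, 3.01, 3.01].

INTERFACE

Orientations are given as a 3x3 rotation matrix whose columns are the frame's x, y, z axes.
In Python, from bench import arm, read_camera, camera_info gives the robot as it stands. The module is installed in compiled form; this text tells all that it offers.
- The arm moves only by the tool play_rows, never from a script. Its argument "rows" is a list of rows, each an object with "offset": the shift along the tool's x, y, z in cm, a list of three; "turn": the turn about the tool's z in degrees; "hand": the closure, from 0 (fully open) to 1 (shut). In form: [{"offset": [tx, ty, tz], "turn": turn, "hand": hand}, ...]. A call has 1 to 12 rows; each row shifts and turns the commanded pose from where the row before left it, along the tool's axes as they then stand; what a row does not reach is not made up. A row lasts 1/10 s, in which the tool goes at most 50 mm and 8.59 degrees, less where a joint would pass 70% of its speed; a pose out of reach is approached as far as the arm can. A call is refused whole if a number of a shift passes 5 or a number of a turn 8.59, either way. A call with a gripper value outside its range is refused whole. The fingers move at their own pace and stop on an object; "force" is the grip in N (left out, the last holds). Time passes only in rows, so rows that do not move let the fingers close. It gives the time, the measured TCP pose, the force, the opening and the grip force at its end, in the units of the state.
- arm.get_state(): the state, without advancing time (a new reading comes with each control period).
- read_camera(name): name is "side" or "top" or "wrist"; returns the picture (384x512x3 uint8, red, green, blue); there is no depth.
- camera_info(name): a dict with "mtx" (3x3 intrinsics, pixels), "extrinsics" (4x4, takes a point from camera to world coordinates); the wrist camera has in their place "mount" (4x4, takes a point from camera to tool coordinates, whose origin is the TCP and whose axes are the flange's). Camera axes: x right, y down, z forward; pixel columns grow to the right and rows downward; lengths in m; the calibration is good to about 2 mm. The wrist camera is an equidistant fisheye: a pixel r from the principal point sees the ray r / f radians off the axis. A picture is of the moment at which its call begins: read the wrist's pose just before it. camera_info takes no time and is no camera call.
- arm.close_job(): hands the job in; it is judged then, once.
The state is a dict: "t": time; "q": joint angles; "joint_velocities": joint speeds; "effort": joint torques, N m; "tool_pos": TCP position; "tcp_rot": TCP orientation; "ft_force": force on the tool from outside, world axes, zero at the start; "moment": the same for the moment, N m; "gripper_width": finger opening in m; "grip_force": force on a finger pad.
Only numpy, scipy, OpenCV 4.12 (cv2) and the standard library are available. Lean on these libraries where they do the work, as an engineer would, in place of code of your own. Each camera call takes 0.05 s, during which the arm holds its last target. There are 200 camera calls.

## Working session

There is one attempt and no reset: what is moved stays moved. The work goes in short steps, Python scripts to look and compute and a tool call to move; the robot and the scene stay as the last step left them, time stands still between calls to the robot, and variables do not carry over. Pictures are saved under pics/ and viewed, at most 10 in all, crops included, and the job is handed in when it is done.

Besides the shell and the picture viewer there is one more tool, called after "Call:" as name(argument=value, ...) on one line, values as JSON. play_rows: Moves the arm, as the interface text tells. Its arguments: {"type":"object","properties":{"rows":{"type":"array"},"force":{"type":"number"}},"required":["rows"]}

```bash
mkdir -p pics; python3 - <<'E'
from bench import arm, read_camera, camera_info
import cv2,numpy as np
np.set_printoptions(precision=4,suppress=True)
s=arm.get_state();print(s['t'],s['tool_pos'],s['tcp_rot'],arm.tip_extent)
for n in ['side','top','wrist']:
    im=read_camera(n);cv2.imwrite(f'pics/{n}0.png',im[:,:,::-1]);i=camera_info(n);print(n,i)
E
```

```text
0.0 [ 0.2551 -0.5701  0.2046] [[ 0.9127  0.4085 -0.0006]
 [ 0.4085 -0.9127  0.0011]
 [-0.0001 -0.0012 -1.    ]] 0.025
side {'mtx': array([[362.2513,   0.    , 258.6422],
       [  0.    , 362.2513, 192.1245],
       [  0.    ,   0.    ,   1.    ]]), 'extrinsics': array([[ 0.8388, -0.2086,  0.5029,  0.0895],
       [-0.544 , -0.3561,  0.7598, -0.7772],
       [ 0.0206, -0.9109, -0.4122,  0.419 ],
       [ 0.    ,  0.    ,  0.    ,  1.    ]])}
top {'mtx': array([[449.2857,   0.    , 250.013 ],
       [  0.    , 449.2857, 193.1003],
       [  0.    ,   0.    ,   1.    ]]), 'extrinsics': array([[ 0.0065, -0.9951,  0.0984,  0.4188],
       [-0.9999, -0.0077, -0.0115, -0.1364],
       [ 0.0122, -0.0983, -0.9951,  1.0505],
       [ 0.    ,  0.    ,  0.    ,  1.    ]])}
wrist {'mtx': array([[297.3186,   0.    , 252.6707],
       [  0.    , 297.3186, 189.8897],
       [  0.    ,   0.    ,   1.    ]]), 'mount': array([[ 0.0002, -0.9725, -0.233 ,  0.0672],
       [ 1.    ,  0.0001,  0.0003,  0.0004],
       [-0.0002, -0.233 ,  0.9725, -0.1794],
       [ 0.    ,  0.    ,  0.    ,  1.    ]])}
```

View pics/top0.png

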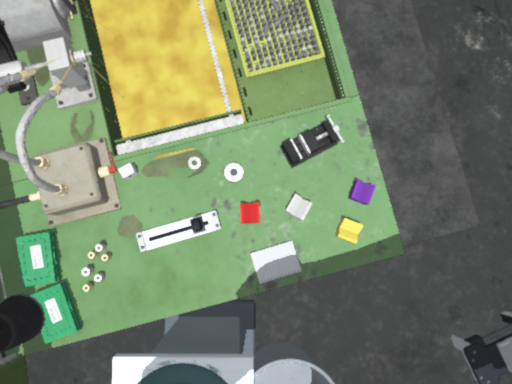

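View pics/side0.png

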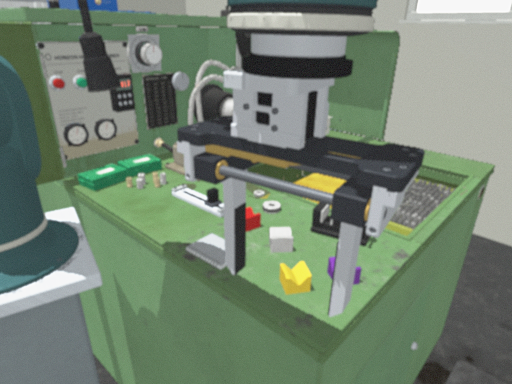

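```bash
python3 - <<'E'
import cv2,numpy as np
a=cv2.imread('pics/top0.png')[140:270,110:330]
a=cv2.resize(a,None,fx=3.6,fy=3.6,interpolation=cv2.INTER_CUBIC)
cv2.imwrite('pics/crop1.png',a)
b=cv2.imread('pics/side0.png')[165:285,150:310]
cv2.imwrite('pics/crop2.png',cv2.resize(b,None,fx=4.5,fy=4.5,interpolation=cv2.INTER_CUBIC))
E
```

```text
(no output)
```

View pics/crop1.png

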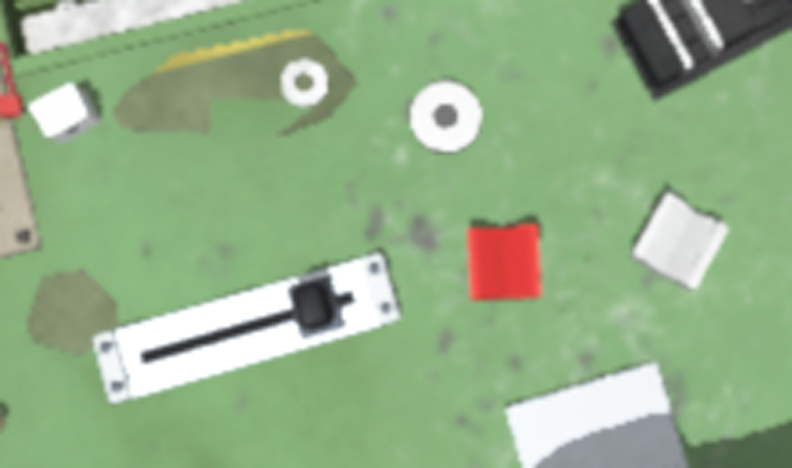

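View pics/crop2.png

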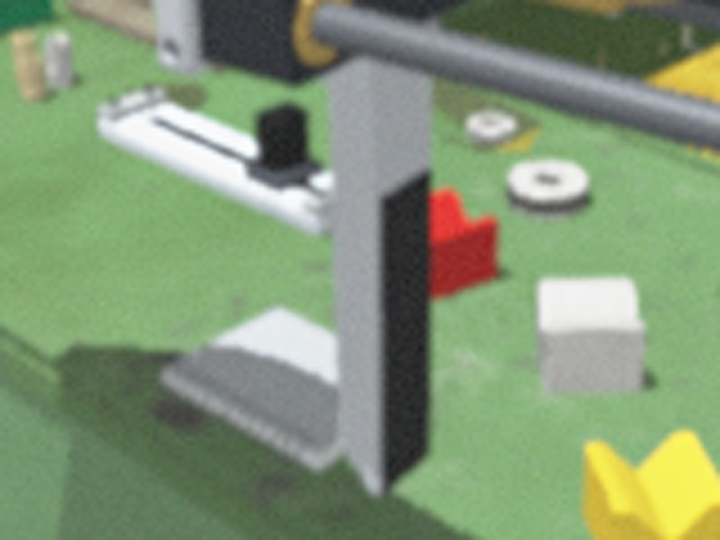

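Candidates for the ring gauge are (234,172), about 20 px wide, and (194,163), about 13 px wide. The wider one is the gauge and the smaller is the washer. For the V-block there are grey (299,207), red (250,212), purple (363,191) and yellow (350,230). The grey one is right: it has a grooved top and is about 45 mm. The small pale block at (127,170) is the plastic one. The knob is at about (197,224).

```bash
cat > h.py <<'E'
import numpy as np
from bench import camera_info
np.set_printoptions(precision=4,suppress=True)
def px(u,v,z,n='top'):
    i=camera_info(n);K,E=i['mtx'],i['extrinsics']
    d=E[:3,:3]@np.linalg.solve(K,[u,v,1]);o=E[:3,3]
    return o+d*(z-o[2])/d[2]
def crop(cx,cy,z): return px(110+(cx+.5)/3.6-.5,140+(cy+.5)/3.6-.5,z)
def side(cx,cy,z): return px(150+(cx+.5)/4.5-.5,165+(cy+.5)/4.5-.5,z,'side')
E
python3 - <<'E'
from h import *
print('ring',crop(446,116,.015),side(548,182,.015))
print('vb',crop(682,240,.034),side(588,304,.034))
print('pom',crop(63,110,.036),'washer',crop(303,82,.008))
k=crop(315,302,.0545);print('knob',k,side(281,112,.0545))
# end stop screws, z .023
L=(crop(106,346,.023)+crop(117,386,.023))/2;R=(crop(374,268,.023)+crop(386,307,.023))/2
d=L-R;print('track',L,R,(L+R)/2,np.linalg.norm(d),np.degrees(np.arctan2(d[1],d[0])))
u=d/np.linalg.norm(d);print('s along',(k-(L+R)/2)@u, 'perp',np.cross(u,k-(L+R)/2)[2])
print('redvb',crop(505,262,.034))
print('box',px(120,212,.0),px(118,215,.06))
E
```

```text
ring [ 0.5706 -0.1097  0.015 ] [ 0.5671 -0.1148  0.015 ]
vb [ 0.4901 -0.2598  0.034 ] [ 0.4882 -0.2596  0.034 ]
pom [0.5693 0.1315 0.036 ] washer [ 0.5932 -0.0162  0.008 ]
knob [ 0.4489 -0.0315  0.0545] [ 0.4435 -0.0341  0.0545]
track [0.4087 0.0991 0.023 ] [ 0.4593 -0.0692  0.023 ] [0.434  0.0149 0.023 ] 0.1756945945256064 106.72758162442403
s along -0.04876967271977633 perp -0.0008597705088996075
redvb [ 0.4754 -0.1482  0.034 ]
box [0.4761 0.1543 0.    ] [0.4662 0.1419 0.06  ]
```

Call:
play_rows(rows=[{"offset": [2,-1.2,0],"turn": 0,"hand": 1},{"offset": [3.3,-2,0],"turn": 0,"hand": 1},{"offset": [3.3,-2,0],"turn": 0,"hand": 1},{"offset": [3.3,-2,0],"turn": 0,"hand": 1},{"offset": [3.3,-2,0],"turn": 0,"hand": 1},{"offset": [3.3,-2,0],"turn": 0,"hand": 1},{"offset": [3.3,-2,0],"turn": 0,"hand": 1},{"offset": [3.3,-2,0],"turn": 0,"hand": 1},{"offset": [3.3,-2,0],"turn": 0,"hand": 1},{"offset": [3.3,-2,0],"turn": 0,"hand": 1},{"offset": [2,-1.2,0],"turn": 0,"hand": 1},{"offset": [1,-0.6,0],"turn": 0,"hand": 1}])

```text
t: 1.35
tool_pos: [0.4873, -0.235, 0.2051]
tcp_rot: [[0.912, 0.411, -0.0], [0.411, -0.912, 0.001], [0.0, -0.001, -1.0]]
ft_force: [-0.0, -0.4, -0.4]
gripper_width: 0.0022
grip_force: 0.0
```

Call:
play_rows(rows=[{"offset": [0,0,0],"turn": -7,"hand": 1},{"offset": [0,0,0],"turn": -7,"hand": 1},{"offset": [0,0,0],"turn": -7,"hand": 1},{"offset": [0,0,0],"turn": -7,"hand": 1},{"offset": [0,0,0],"turn": -7,"hand": 1},{"offset": [0,0,0],"turn": -7,"hand": 1},{"offset": [0,0,0],"turn": -7,"hand": 1},{"offset": [0,0,0],"turn": -7,"hand": 1},{"offset": [0,0,0],"turn": -7,"hand": 1},{"offset": [0,0,0],"turn": -7,"hand": 1},{"offset": [0,0,0],"turn": -7,"hand": 1},{"offset": [0,0,0],"turn": -5.6,"hand": 1}])

```text
t: 2.55
tool_pos: [0.4857, -0.238, 0.2051]
tcp_rot: [[-0.291, 0.957, -0.001], [0.957, 0.291, -0.0], [0.0, -0.001, -1.0]]
ft_force: [0.3, 0.1, 0.4]
gripper_width: 0.0005
grip_force: 0.0
```

```bash
cat >> h.py <<'E'
def go(x,y,z):
    from bench import arm
    s=arm.get_state();R=np.array(s['tcp_rot']);p=np.array(s['tool_pos'])
    print('t',s['t'],'p',p,'yaw',np.degrees(np.arctan2(R[1,0],R[0,0])),'zaxis',R[:,2],'w',s['gripper_width'],'q7',s['q'][6],'F',s['ft_force'])
    print('cm offset',100*R.T@(np.array([x,y,z])-p))
E
python3 -c "
from h import *
go(.569,-.112,.0625)"
```

```text
t 2.55 p [ 0.4857 -0.238   0.2051] yaw 106.92305229133241 zaxis [-0.0005 -0.0001 -1.    ] w 0.0004523541382309558 q7 0.5706112549757193 F [0.3292 0.148  0.3835]
cm offset [ 9.6259 11.6478 14.2508]
```

Call:
play_rows(rows=[{"offset": [1,1.2,0],"turn": 0,"hand": 1},{"offset": [2,2.4,0],"turn": 0,"hand": 1},{"offset": [2,2.4,0],"turn": 0,"hand": 1},{"offset": [2,2.4,0],"turn": 0,"hand": 1},{"offset": [1.6,2,0],"turn": 0,"hand": 1},{"offset": [1,1.2,2],"turn": 0,"hand": 1},{"offset": [0,0,3],"turn": 0,"hand": 1},{"offset": [0,0,2],"turn": 0,"hand": 1},{"offset": [0,0,1],"turn": 0,"hand": 1},{"offset": [0,0,0],"turn": 0,"hand": 1}])

```text
t: 3.55
tool_pos: [0.569, -0.1124, 0.1242]
tcp_rot: [[-0.287, 0.958, -0.002], [0.958, 0.287, 0.0], [0.001, -0.002, -1.0]]
ft_force: [-0.0, 1.3, -0.1]
gripper_width: 0.0007
grip_force: 0.0
```

```bash
cat >> h.py <<'E'
def wray(u,v,z,R,p):
    i=camera_info('wrist');K,M=i['mtx'],i['mount']
    a=np.array([(u-K[0,2])/K[0,0],(v-K[1,2])/K[1,1]]);t=np.hypot(*a)
    d=np.r_[a/t*np.sin(t),np.cos(t)];d=R@M[:3,:3]@d;o=p+R@M[:3,3]
    return o+d*(z-o[2])/d[2]
E
python3 -c "
from h import *
import cv2
from bench import *
go(.569,-.112,.0625)
im=read_camera('wrist');cv2.imwrite('pics/w1.png',cv2.resize(im[:,:,::-1],(768,576)))"
```

```text
t 3.55 p [ 0.569  -0.1124  0.1242] yaw 106.66277438371955 zaxis [-0.002   0.0003 -1.    ] w 0.0006984197213570923 q7 0.2265620519283576 F [-0.0342  1.2651 -0.064 ]
cm offset [0.0311 0.0212 6.1742]
```

View pics/w1.png

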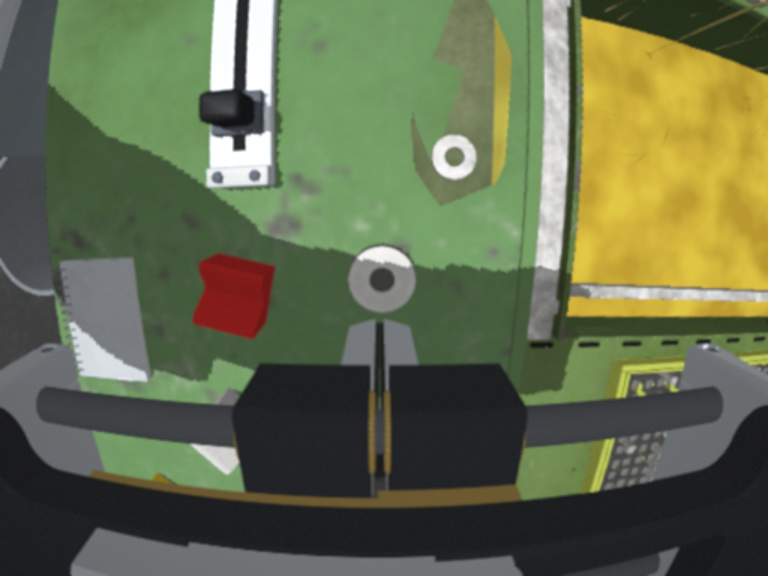

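The ring gauge is at (382,279), just ahead of the closed fingertips. The washer is at (454,157), the red block at (235,295), and the track is at upper left with its end-stop screws at (218,176) and (254,175).

```bash
python3 -c "
from h import *
from bench import *
s=arm.get_state();R=np.array(s['tcp_rot']);p=np.array(s['tool_pos'])
f=lambda u,v,z:wray((u+.5)/1.5-.5,(v+.5)/1.5-.5,z,R,p)
print('ring',f(382,278,.015),'R screws',f(218,177,.023),f(254,175,.023),'washer',f(454,157,.008),'knobtop',f(220,108,.0545))"
```

```text
ring [ 0.5708 -0.1097  0.015 ] R screws [ 0.4481 -0.0737  0.023 ] [ 0.472  -0.0665  0.023 ] washer [ 0.5934 -0.0186  0.008 ] knobtop [ 0.4493 -0.0314  0.0545]
```

Call:
play_rows(rows=[{"offset": [0.2,0.2,1.5],"turn": 0,"hand": 1},{"offset": [0,0,2],"turn": 0,"hand": 1},{"offset": [0,0,1.5],"turn": 0,"hand": 1},{"offset": [0,0,0.8],"turn": 0,"hand": 1},{"offset": [0,0,0.3],"turn": 0,"hand": 1},{"offset": [0,0,0],"turn": 0,"hand": 1},{"offset": [0,0,0],"turn": 0,"hand": 1},{"offset": [0,0,0],"turn": 0,"hand": 1},{"offset": [0,0,0],"turn": 0,"hand": 1},{"offset": [0,0,0],"turn": 0,"hand": 1},{"offset": [0,0,0],"turn": 0,"hand": 1},{"offset": [0,0,0],"turn": 0,"hand": 1}])

```text
t: 4.8
tool_pos: [0.5711, -0.1093, 0.0643]
tcp_rot: [[-0.288, 0.958, 0.0], [0.958, 0.288, 0.0], [0.0, 0.0, -1.0]]
ft_force: [0.2, -0.5, 0.2]
gripper_width: 0.0004
grip_force: 0.0
```

Call:
play_rows(rows=[{"offset": [0,0,0],"turn": 0,"hand": 1},{"offset": [0,0,0],"turn": 0,"hand": 1},{"offset": [0,0,0],"turn": 0,"hand": 1},{"offset": [0,0,0],"turn": 0,"hand": 1},{"offset": [0,0,0],"turn": 0,"hand": 1},{"offset": [0,0,0],"turn": 0,"hand": 1},{"offset": [0,0,0],"turn": 0,"hand": 1},{"offset": [0,0,0],"turn": 0,"hand": 1},{"offset": [0,0,0],"turn": 0,"hand": 1},{"offset": [0,0,0],"turn": 0,"hand": 1},{"offset": [0,0,0],"turn": 0,"hand": 1},{"offset": [0,0,0],"turn": 0,"hand": 1}])

```text
t: 6.0
tool_pos: [0.5711, -0.1092, 0.0642]
tcp_rot: [[-0.288, 0.958, -0.0], [0.958, 0.288, 0.0], [0.0, -0.0, -1.0]]
ft_force: [0.7, 0.5, 0.5]
gripper_width: 0.0002
grip_force: 0.0
```

Call:
play_rows(rows=[{"offset": [0,0,0],"turn": 0,"hand": 1},{"offset": [0,0,0],"turn": 0,"hand": 1},{"offset": [0,0,0],"turn": 0,"hand": 1},{"offset": [0,0,0],"turn": 0,"hand": 1},{"offset": [0,0,0],"turn": 0,"hand": 1},{"offset": [0,0,0],"turn": 0,"hand": 1},{"offset": [0,0,0],"turn": 0,"hand": 1},{"offset": [0,0,0],"turn": 0,"hand": 1},{"offset": [0,0,0],"turn": 0,"hand": 1},{"offset": [0,0,0],"turn": 0,"hand": 1}])

```text
t: 7.0
tool_pos: [0.5711, -0.1093, 0.0642]
tcp_rot: [[-0.288, 0.958, -0.0], [0.958, 0.288, 0.0], [0.0, -0.0, -1.0]]
ft_force: [-0.2, 0.4, -0.3]
gripper_width: 0.0008
grip_force: 0.0
```

```bash
python3 -c "
from h import *
go(.4895,-.2597,.0825)"
```

```text
t 7.0 p [ 0.5711 -0.1093  0.0642] yaw 106.70936086428219 zaxis [-0.0001  0.     -1.    ] w 0.0007614157527215777 q7 0.18264149462134746 F [-0.1548  0.3988 -0.2911]
cm offset [-12.0643 -12.1382  -1.8259]
```

Call:
play_rows(rows=[{"offset": [0,0,-2],"turn": 0,"hand": 1},{"offset": [0,0,-2.5],"turn": 0,"hand": 1},{"offset": [-1,-1,-1.5],"turn": 0,"hand": 1},{"offset": [-2,-2,0],"turn": 0,"hand": 1},{"offset": [-2.5,-2.5,0],"turn": 0,"hand": 1},{"offset": [-2.5,-2.5,0],"turn": 0,"hand": 1},{"offset": [-2,-2.1,0],"turn": 0,"hand": 1},{"offset": [-1.5,-1.5,0],"turn": 0,"hand": 1},{"offset": [-0.6,-0.5,0],"turn": 0,"hand": 1},{"offset": [0,0,0],"turn": 0,"hand": 1}])

```text
t: 8.0
tool_pos: [0.4898, -0.2604, 0.1242]
tcp_rot: [[-0.286, 0.958, -0.0], [0.958, 0.286, -0.0], [0.0, -0.0, -1.0]]
ft_force: [0.5, 1.0, -0.3]
gripper_width: 0.0005
grip_force: 0.0
```

```bash
python3 -c "
from h import *
import cv2
from bench import *
go(.4895,-.2597,.0825)
im=read_camera('wrist');cv2.imwrite('pics/w2.png',cv2.resize(im[:,:,::-1],(768,576)))"
```

```text
t 8.0 p [ 0.4898 -0.2604  0.1242] yaw 106.63147821626244 zaxis [-0. -0. -1.] w 0.000541418632151718 q7 0.5409082395026239 F [ 0.5141  1.0488 -0.3254]
cm offset [ 0.0809 -0.0099  4.1731]
```

View pics/w2.png

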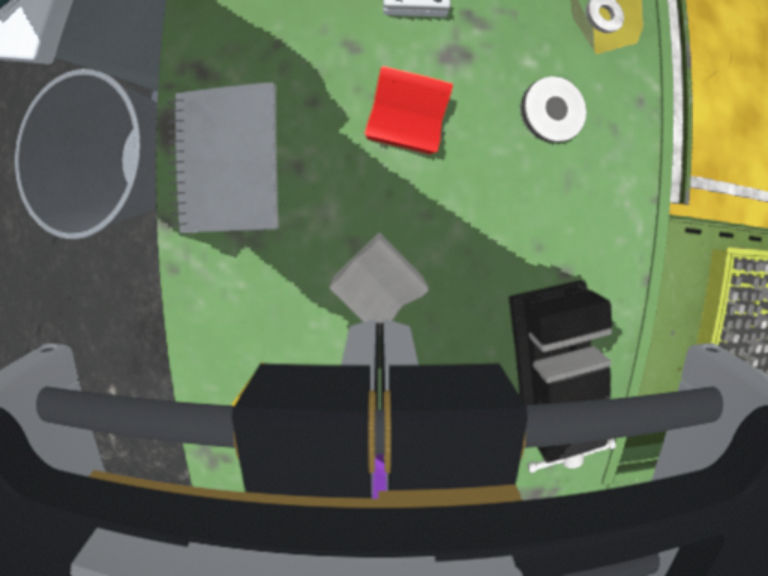

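The V-block's top is centred near (379,281), straight ahead of the fingertips. The black vise at (565,370) is well off to the right.

Call:
play_rows(rows=[{"offset": [0,0,1],"turn": 0,"hand": 1},{"offset": [0,0,1.5],"turn": 0,"hand": 1},{"offset": [0,0,1.2],"turn": 0,"hand": 1},{"offset": [0,0,0.5],"turn": 0,"hand": 1},{"offset": [0,0,0],"turn": 0,"hand": 1},{"offset": [0,0,0],"turn": 0,"hand": 1},{"offset": [0,0,0],"turn": 0,"hand": 1},{"offset": [0,0,0],"turn": 0,"hand": 1},{"offset": [0,0,0],"turn": 0,"hand": 1},{"offset": [0,0,0],"turn": 0,"hand": 1},{"offset": [0,0,0],"turn": 0,"hand": 1},{"offset": [0,0,0],"turn": 0,"hand": 1}])

```text
t: 9.25
tool_pos: [0.49, -0.2599, 0.0823]
tcp_rot: [[-0.288, 0.958, -0.0], [0.958, 0.288, 0.0], [0.0, -0.0, -1.0]]
ft_force: [0.5, 0.2, -0.7]
gripper_width: 0.0001
grip_force: 0.0
```

Call:
play_rows(rows=[{"offset": [0,0,0],"turn": 0,"hand": 1},{"offset": [0,0,0],"turn": 0,"hand": 1},{"offset": [0,0,0],"turn": 0,"hand": 1},{"offset": [0,0,0],"turn": 0,"hand": 1},{"offset": [0,0,0],"turn": 0,"hand": 1},{"offset": [0,0,0],"turn": 0,"hand": 1},{"offset": [0,0,0],"turn": 0,"hand": 1},{"offset": [0,0,0],"turn": 0,"hand": 1},{"offset": [0,0,0],"turn": 0,"hand": 1},{"offset": [0,0,0],"turn": 0,"hand": 1},{"offset": [0,0,0],"turn": 0,"hand": 1},{"offset": [0,0,0],"turn": 0,"hand": 1}])

```text
t: 10.45
tool_pos: [0.49, -0.2599, 0.0822]
tcp_rot: [[-0.288, 0.958, -0.0], [0.958, 0.288, 0.0], [0.0, -0.0, -1.0]]
ft_force: [0.2, 0.5, 0.3]
gripper_width: 0.0002
grip_force: 0.0
```

Call:
play_rows(rows=[{"offset": [0,0,0],"turn": 0,"hand": 1},{"offset": [0,0,0],"turn": 0,"hand": 1},{"offset": [0,0,0],"turn": 0,"hand": 1},{"offset": [0,0,0],"turn": 0,"hand": 1},{"offset": [0,0,0],"turn": 0,"hand": 1},{"offset": [0,0,0],"turn": 0,"hand": 1},{"offset": [0,0,0],"turn": 0,"hand": 1},{"offset": [0,0,0],"turn": 0,"hand": 1},{"offset": [0,0,0],"turn": 0,"hand": 1},{"offset": [0,0,-2],"turn": 0,"hand": 1},{"offset": [0,0,-3],"turn": 0,"hand": 1},{"offset": [0,0,-1],"turn": 0,"hand": 1}])

```text
t: 11.65
tool_pos: [0.491, -0.2603, 0.1447]
tcp_rot: [[-0.288, 0.958, 0.002], [0.958, 0.288, -0.001], [-0.002, 0.002, -1.0]]
ft_force: [0.7, 0.3, -0.0]
gripper_width: 0.0006
grip_force: 0.0
```

```bash
python3 -c "
from h import *
# behind the knob: 45 mm before knob centre along track
k=np.array([.4487,-.0318]);u=np.array([-.2878,.9577])
w=k-.042*u;print(w);go(*w,.065)"
```

```text
[ 0.4608 -0.072 ]
t 11.65 p [ 0.491  -0.2603  0.1447] yaw 106.71470114969786 zaxis [ 0.0024 -0.0013 -1.    ] w 0.0005760415087045951 q7 0.552742314355673 F [ 0.7435  0.344  -0.0474]
cm offset [18.9109  2.509   7.9331]
```

Call:
play_rows(rows=[{"offset": [1.5,0.2,0],"turn": 0,"hand": 1},{"offset": [3,0.4,0],"turn": 0,"hand": 1},{"offset": [3.5,0.5,0],"turn": 0,"hand": 1},{"offset": [3.5,0.5,0],"turn": 0,"hand": 1},{"offset": [3.5,0.5,0],"turn": 0,"hand": 1},{"offset": [2.6,0.3,0],"turn": 0,"hand": 1},{"offset": [1.3,0.1,0],"turn": 0,"hand": 1},{"offset": [0,0,0],"turn": 0,"hand": 1},{"offset": [0,0,2],"turn": 0,"hand": 1},{"offset": [0,0,2],"turn": 0,"hand": 1},{"offset": [0,0,1],"turn": 0,"hand": 1},{"offset": [0,0,0],"turn": 0,"hand": 1}])

```text
t: 12.85
tool_pos: [0.4589, -0.0723, 0.0911]
tcp_rot: [[-0.287, 0.958, -0.002], [0.958, 0.287, 0.001], [0.001, -0.002, -1.0]]
ft_force: [0.5, -0.1, 0.5]
gripper_width: 0.0004
grip_force: 0.0
```

```bash
python3 -c "
from h import *
import cv2
from bench import *
go(.4608,-.072,.062)
im=read_camera('wrist');cv2.imwrite('pics/w3.png',cv2.resize(im[:,:,::-1],(768,576)))"
```

```text
t 12.85 p [ 0.4589 -0.0723  0.0911] yaw 106.65612989760253 zaxis [-0.0024  0.0007 -1.    ] w 0.000408704663066016 q7 0.17010086453640014 F [ 0.4663 -0.0729  0.4748]
cm offset [-0.0261  0.2004  2.9052]
```

View pics/w3.png

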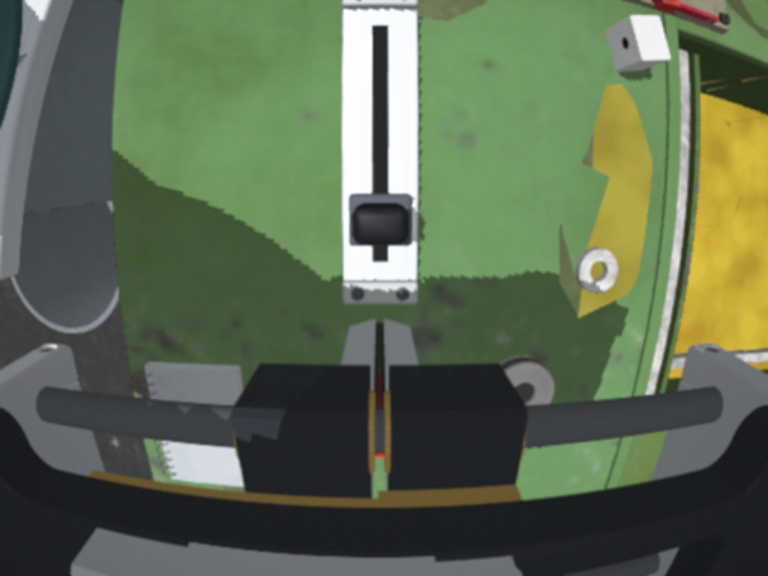

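The track and the knob at (381,222) line up with the fingertips at column 380, so I'll descend and push.

Call:
play_rows(rows=[{"offset": [0,0.1,1],"turn": 0,"hand": 1},{"offset": [0,0,1.2],"turn": 0,"hand": 1},{"offset": [0,0,0.7],"turn": 0,"hand": 1},{"offset": [0,0,0],"turn": 0,"hand": 1},{"offset": [0.5,0,0],"turn": 0,"hand": 1},{"offset": [0.5,0,0],"turn": 0,"hand": 1},{"offset": [0.5,0,0],"turn": 0,"hand": 1},{"offset": [0.4,0,0],"turn": 0,"hand": 1},{"offset": [0.3,0,0],"turn": 0,"hand": 1},{"offset": [0.3,0,0],"turn": 0,"hand": 1},{"offset": [0.3,0,0],"turn": 0,"hand": 1},{"offset": [0.4,0,0],"turn": 0,"hand": 1}])

```text
t: 14.1
tool_pos: [0.4513, -0.0406, 0.0633]
tcp_rot: [[-0.287, 0.958, -0.0], [0.958, 0.287, 0.0], [0.0, -0.0, -1.0]]
ft_force: [-0.6, 0.6, -1.2]
gripper_width: 0.0007
grip_force: 0.0
```

Call:
play_rows(rows=[{"offset": [0.4,0,0],"turn": 0,"hand": 1},{"offset": [0.4,0,0],"turn": 0,"hand": 1},{"offset": [0.4,0,0],"turn": 0,"hand": 1},{"offset": [0.4,0,0],"turn": 0,"hand": 1},{"offset": [0.4,0,0],"turn": 0,"hand": 1},{"offset": [0.4,0,0],"turn": 0,"hand": 1},{"offset": [0.4,0,0],"turn": 0,"hand": 1},{"offset": [0.4,0,0],"turn": 0,"hand": 1},{"offset": [0.4,0,0],"turn": 0,"hand": 1},{"offset": [0.4,0,0],"turn": 0,"hand": 1},{"offset": [0.4,0,0],"turn": 0,"hand": 1},{"offset": [0.4,0,0],"turn": 0,"hand": 1}])

```text
t: 15.3
tool_pos: [0.4374, 0.0055, 0.0633]
tcp_rot: [[-0.288, 0.958, -0.0], [0.958, 0.288, 0.0], [0.0, -0.0, -1.0]]
ft_force: [-0.1, 0.5, 0.0]
gripper_width: 0.0005
grip_force: 0.0
```

```bash
python3 -c "
from h import *
c=np.array([.434,.0149]);u=np.array([-.2878,.9577])
go(*(c+.042*u),.062)"
```

```text
t 15.3 p [0.4374 0.0055 0.0633] yaw 106.71211881287185 zaxis [-0.0001  0.0001 -1.    ] w 0.0004582591616231451 q7 -0.04001324241966438 F [-0.1389  0.493   0.0256]
cm offset [ 5.1961 -0.0603  0.1258]
```

Call:
play_rows(rows=[{"offset": [0.4,0,0],"turn": 0,"hand": 1},{"offset": [0.4,0,0],"turn": 0,"hand": 1},{"offset": [0.4,0,0],"turn": 0,"hand": 1},{"offset": [0.4,0,0],"turn": 0,"hand": 1},{"offset": [0.4,0,0],"turn": 0,"hand": 1},{"offset": [0.4,0,0],"turn": 0,"hand": 1},{"offset": [0.4,0,0],"turn": 0,"hand": 1},{"offset": [0.4,0,0],"turn": 0,"hand": 1},{"offset": [0.4,0,0],"turn": 0,"hand": 1},{"offset": [0.4,0,0],"turn": 0,"hand": 1},{"offset": [0.3,0,0],"turn": 0,"hand": 1},{"offset": [0.2,0,0],"turn": 0,"hand": 1}])

```text
t: 16.5
tool_pos: [0.4245, 0.0486, 0.0632]
tcp_rot: [[-0.288, 0.958, -0.0], [0.958, 0.288, 0.0], [0.0, -0.0, -1.0]]
ft_force: [0.2, 0.9, -0.2]
gripper_width: 0.0006
grip_force: 0.0
```

```bash
python3 -c "
from h import *
import cv2
from bench import *
c=np.array([.434,.0149]);u=np.array([-.2878,.9577])
go(*(c+.042*u),.062)
im=read_camera('top')[140:270,110:330,::-1];cv2.imwrite('pics/t4.png',cv2.resize(im,None,fx=3.6,fy=3.6))
im=read_camera('wrist');cv2.imwrite('pics/w4.png',cv2.resize(im[:,:,::-1],(768,576)))"
```

```text
t 16.5 p [0.4245 0.0486 0.0632] yaw 106.72319790827373 zaxis [-0.0001  0.0001 -1.    ] w 0.0005508746525776733 q7 -0.1454482615281508 F [ 0.1934  0.9156 -0.1732]
cm offset [ 0.7013 -0.0582  0.1241]
```

View pics/w4.png

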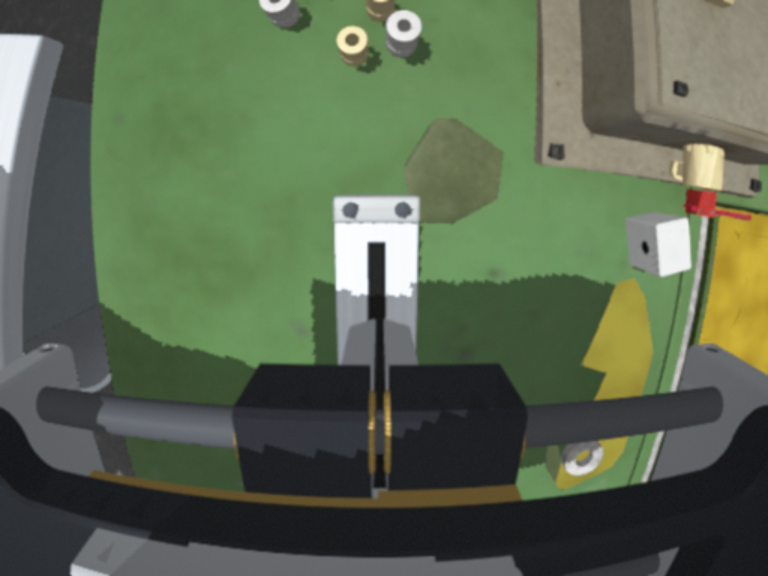

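The knob isn't visible ahead of the fingers in this view. I'll check the top camera.

View pics/t4.png

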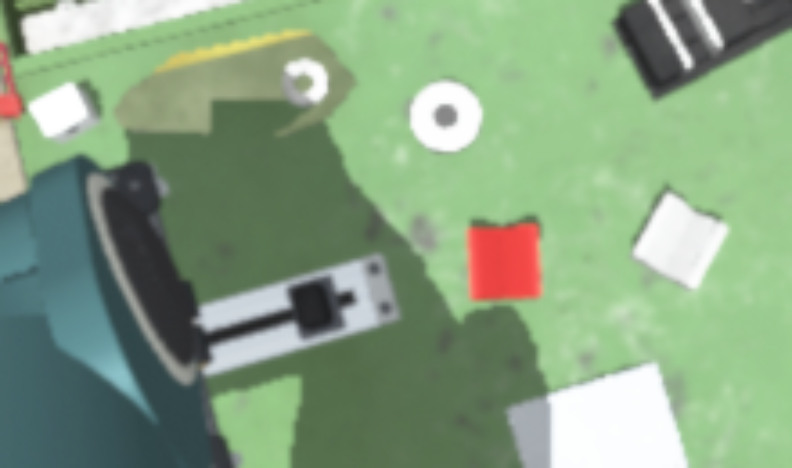

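```bash
python3 - <<'E'
from h import *
import cv2
i=camera_info('wrist');M=np.linalg.inv(i['mount']);K=i['mtx']
for P in [(0,0,.025),(.008,0,.025),(.018,0,.009),(.028,0,.009),(-.018,0,.009)]:
    c=M[:3,:3]@P+M[:3,3];t=np.arctan2(np.hypot(*c[:2]),c[2]);a=c[:2]/np.hypot(*c[:2])*t
    print(P,(K[:2,:2]@a+K[:2,2])*1.5)
E
```

```text
(0, 0, 0.025) [378.7772 320.5907]
(0.008, 0, 0.025) [378.7775 304.6418]
(0.018, 0, 0.009) [378.7556 292.7374]
(0.028, 0, 0.009) [378.7563 270.284 ]
(-0.018, 0, 0.009) [378.7565 368.3321]
```

The knob hasn't moved, so the fingers passed over it. The fingertips may be shorter than stated. I'll check that against the first side picture, where the tips were in view.

```bash
python3 - <<'E'
from h import *
import cv2
from bench import *
i=camera_info('side');K=i['mtx'];E=np.linalg.inv(i['extrinsics'])
def pr(R,p,P):
    c=E[:3,:3]@(R@np.array(P)+p)+E[:3,3];q=K@c;return q[:2]/q[2]
R0=np.array([[.9127,.4085,-.0006],[.4085,-.9127,.0011],[-.0001,-.0012,-1]]);p0=np.array([.2551,-.5701,.2046])
a=cv2.imread('pics/side0.png')[225:325,200:400]
a=cv2.resize(a,None,fx=4,fy=4,interpolation=cv2.INTER_CUBIC)
for sy in (-1,1):
  for yy in (.047,.0595):
    for x in (-.008,.008):
      for z,c in ((.025,(0,0,255)),(.0,(255,0,0))):
        q=(pr(R0,p0,(x,sy*yy,z))-[200,225]+.5)*4
        cv2.circle(a,tuple(int(v) for v in q),4,c,-1)
s=arm.get_state();R=np.array(s['tcp_rot']);p=np.array(s['tool_pos'])
im=read_camera('side')[:,:,::-1];cv2.imwrite('pics/side5raw.png',im)
q0=pr(R,p,(0,0,.025));print(q0,s['t'],arm.tip_extent)
x0,y0=int(q0[0])-40,int(q0[1])-35
b=cv2.resize(im[y0:y0+50,x0:x0+200//2].copy(),None,fx=8,fy=8,interpolation=cv2.INTER_CUBIC)[:200]
b=cv2.resize(im[y0:y0+70,x0:x0+140].copy(),None,fx=2.8*800/392/2,fy=2.8*800/392/2,interpolation=cv2.INTER_CUBIC);f=b.shape[1]/140
f=b.shape[1]/140
for z,c in ((.025,(0,0,255)),(.0,(255,0,0))):
  for x in (-.008,.008):
    q=(pr(R,p,(x,0,z))-[x0,y0]+.5)*f;cv2.circle(b,tuple(int(v) for v in q),3,c,-1)
o=np.zeros((600,800,3),np.uint8);o[:400]=a;h=min(200,b.shape[0]);o[400:400+h,:b.shape[1]]=b[:h]
cv2.imwrite('pics/cmp.png',o)
E
```

```text
[191.7499 185.5996] 16.6 0.025
```

View pics/cmp.png

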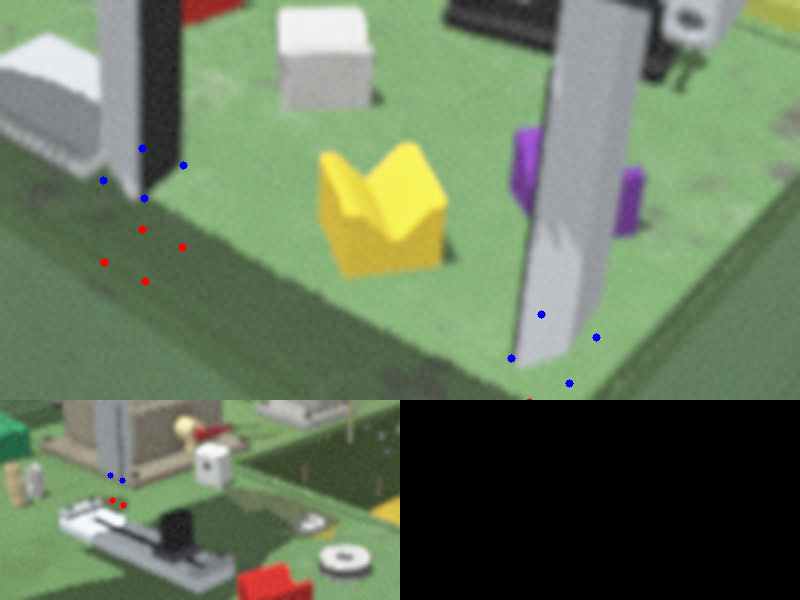

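The comparison settles it. The actual tips coincide with the blue marks, which are TCP + 0 mm, and not with the red ones at TCP + 25 mm. So the fingertips are at the TCP height, the earlier pointing was about 4.7 cm up (too high), and the sweep passed just over the knob. Nothing has been touched, so I'll redo the whole sequence with corrected heights.

Call:
play_rows(rows=[{"offset": [0,0,-2],"turn": 0,"hand": 1},{"offset": [0,0,-2],"turn": 0,"hand": 1},{"offset": [-1.5,0.7,0],"turn": 0,"hand": 1},{"offset": [-3,1.5,0],"turn": 0,"hand": 1},{"offset": [-3.5,1.7,0],"turn": 0,"hand": 1},{"offset": [-3.5,1.7,0],"turn": 0,"hand": 1},{"offset": [-3.5,1.7,0],"turn": 0,"hand": 1},{"offset": [-2.8,1.4,0],"turn": 0,"hand": 1},{"offset": [-1.5,0.7,0],"turn": 0,"hand": 1},{"offset": [0,0,0],"turn": 0,"hand": 1}])

```text
t: 17.65
tool_pos: [0.5708, -0.1125, 0.1019]
tcp_rot: [[-0.284, 0.959, -0.001], [0.959, 0.284, -0.0], [-0.0, -0.001, -1.0]]
ft_force: [-1.3, 0.6, 0.2]
gripper_width: 0.0004
grip_force: 0.0
```

```bash
python3 -c "
from h import *
go(.5707,-.1099,.042)"
```

```text
t 17.65 p [ 0.5708 -0.1125  0.1019] yaw 106.51992715084197 zaxis [-0.0008 -0.0003 -1.    ] w 0.0003974112389456963 q7 0.20089981341868485 F [-1.2502  0.5661  0.2475]
cm offset [0.2519 0.0646 5.9894]
```

Call:
play_rows(rows=[{"offset": [0,0,1.5],"turn": 0,"hand": 1},{"offset": [0,0,2],"turn": 0,"hand": 1},{"offset": [0,0,1.5],"turn": 0,"hand": 1},{"offset": [0,0,0.7],"turn": 0,"hand": 1},{"offset": [0,0,0.3],"turn": 0,"hand": 1},{"offset": [0,0,0],"turn": 0,"hand": 1},{"offset": [0,0,0],"turn": 0,"hand": 1},{"offset": [0,0,0],"turn": 0,"hand": 1}])

```text
t: 18.45
tool_pos: [0.5705, -0.1096, 0.0438]
tcp_rot: [[-0.288, 0.958, 0.001], [0.958, 0.288, -0.0], [-0.0, 0.001, -1.0]]
ft_force: [0.2, -0.0, -0.2]
gripper_width: 0.0005
grip_force: 0.0
```

```bash
python3 -c "
from h import *
go(.5707,-.1099,.042)"
```

```text
t 18.45 p [ 0.5705 -0.1096  0.0438] yaw 106.71099058722741 zaxis [ 0.0009 -0.0002 -1.    ] w 0.00048739100850659153 q7 0.15990072705061187 F [ 0.2032 -0.0106 -0.155 ]
cm offset [-0.0376  0.0131  0.1839]
```

Call:
play_rows(rows=[{"offset": [0,0,0.3],"turn": 0,"hand": 1},{"offset": [0,0,0],"turn": 0,"hand": 1},{"offset": [0,0,0],"turn": 0,"hand": 1},{"offset": [0,0,0],"turn": 0,"hand": 1},{"offset": [0,0,0],"turn": 0,"hand": 1},{"offset": [0,0,0],"turn": 0,"hand": 1},{"offset": [0,0,0],"turn": 0,"hand": 1},{"offset": [0,0,0],"turn": 0,"hand": 1},{"offset": [0,0,0],"turn": 0,"hand": 1},{"offset": [0,0,0],"turn": 0,"hand": 1},{"offset": [0,0,0],"turn": 0,"hand": 1},{"offset": [0,0,0],"turn": 0,"hand": 1}])

```text
t: 19.65
tool_pos: [0.5701, -0.1095, 0.0402]
tcp_rot: [[-0.288, 0.958, -0.0], [0.958, 0.288, 0.0], [0.0, -0.0, -1.0]]
ft_force: [0.8, -0.6, -0.6]
gripper_width: 0.0005
grip_force: 0.0
```

Call:
play_rows(rows=[{"offset": [0,0,0],"turn": 0,"hand": 1},{"offset": [0,0,0],"turn": 0,"hand": 1},{"offset": [0,0,0],"turn": 0,"hand": 1},{"offset": [0,0,0],"turn": 0,"hand": 1},{"offset": [0,0,0],"turn": 0,"hand": 1},{"offset": [0,0,0],"turn": 0,"hand": 1},{"offset": [0,0,0],"turn": 0,"hand": 1},{"offset": [0,0,0],"turn": 0,"hand": 1},{"offset": [0,0,0],"turn": 0,"hand": 1},{"offset": [0,0,0],"turn": 0,"hand": 1},{"offset": [0,0,0],"turn": 0,"hand": 1},{"offset": [0,0,0],"turn": 0,"hand": 1}])

```text
t: 20.85
tool_pos: [0.5701, -0.1095, 0.0402]
tcp_rot: [[-0.288, 0.958, 0.0], [0.958, 0.288, 0.0], [0.0, 0.0, -1.0]]
ft_force: [1.0, 0.2, -0.3]
gripper_width: 0.0005
grip_force: 0.0
```

Call:
play_rows(rows=[{"offset": [0,0,0],"turn": 0,"hand": 1},{"offset": [0,0,0],"turn": 0,"hand": 1},{"offset": [0,0,-2],"turn": 0,"hand": 1},{"offset": [0,0,-2.5],"turn": 0,"hand": 1},{"offset": [-1,-1,-1.5],"turn": 0,"hand": 1},{"offset": [-2,-2,0],"turn": 0,"hand": 1},{"offset": [-2.5,-2.5,0],"turn": 0,"hand": 1},{"offset": [-2.5,-2.5,0],"turn": 0,"hand": 1},{"offset": [-2,-2.1,0],"turn": 0,"hand": 1},{"offset": [-1.5,-1.5,0],"turn": 0,"hand": 1},{"offset": [-0.5,-0.5,0],"turn": 0,"hand": 1},{"offset": [0,0,0],"turn": 0,"hand": 1}])

```text
t: 22.05
tool_pos: [0.4885, -0.2597, 0.1002]
tcp_rot: [[-0.286, 0.958, -0.0], [0.958, 0.286, -0.0], [0.0, -0.0, -1.0]]
ft_force: [0.1, -0.1, -0.6]
gripper_width: 0.0002
grip_force: 0.0
```

```bash
python3 -c "
from h import *
go(.4895,-.2597,.060)"
```

```text
t 22.05 p [ 0.4885 -0.2597  0.1002] yaw 106.63636313530706 zaxis [-0.0001 -0.     -1.    ] w 0.00019755820971473648 q7 0.5131648691096312 F [ 0.0866 -0.0975 -0.5539]
cm offset [-0.0255  0.0967  4.0223]
```

Call:
play_rows(rows=[{"offset": [0,0.1,1],"turn": 0,"hand": 1},{"offset": [0,0,1.5],"turn": 0,"hand": 1},{"offset": [0,0,1],"turn": 0,"hand": 1},{"offset": [0,0,0.5],"turn": 0,"hand": 1},{"offset": [0,0,0],"turn": 0,"hand": 1},{"offset": [0,0,0],"turn": 0,"hand": 1},{"offset": [0,0,0],"turn": 0,"hand": 1},{"offset": [0,0,0],"turn": 0,"hand": 1},{"offset": [0,0,0],"turn": 0,"hand": 1},{"offset": [0,0,0],"turn": 0,"hand": 1},{"offset": [0,0,0],"turn": 0,"hand": 1},{"offset": [0,0,0],"turn": 0,"hand": 1}])

```text
t: 23.25
tool_pos: [0.4897, -0.259, 0.0603]
tcp_rot: [[-0.288, 0.958, 0.0], [0.958, 0.288, 0.0], [0.0, 0.0, -1.0]]
ft_force: [0.1, 0.4, -0.1]
gripper_width: 0.0004
grip_force: 0.0
```

Call:
play_rows(rows=[{"offset": [0,0,0],"turn": 0,"hand": 1},{"offset": [0,0,0],"turn": 0,"hand": 1},{"offset": [0,0,0],"turn": 0,"hand": 1},{"offset": [0,0,0],"turn": 0,"hand": 1},{"offset": [0,0,0],"turn": 0,"hand": 1},{"offset": [0,0,0],"turn": 0,"hand": 1},{"offset": [0,0,0],"turn": 0,"hand": 1},{"offset": [0,0,0],"turn": 0,"hand": 1},{"offset": [0,0,0],"turn": 0,"hand": 1},{"offset": [0,0,0],"turn": 0,"hand": 1},{"offset": [0,0,0],"turn": 0,"hand": 1},{"offset": [0,0,0],"turn": 0,"hand": 1}])

```text
t: 24.45
tool_pos: [0.4897, -0.2589, 0.0602]
tcp_rot: [[-0.288, 0.958, -0.0], [0.958, 0.288, 0.0], [0.0, -0.0, -1.0]]
ft_force: [-0.4, 0.0, -0.7]
gripper_width: 0.0004
grip_force: 0.0
```

Call:
play_rows(rows=[{"offset": [0,0,0],"turn": 0,"hand": 1},{"offset": [0,0,0],"turn": 0,"hand": 1},{"offset": [0,0,0],"turn": 0,"hand": 1},{"offset": [0,0,0],"turn": 0,"hand": 1},{"offset": [0,0,0],"turn": 0,"hand": 1},{"offset": [0,0,0],"turn": 0,"hand": 1},{"offset": [0,0,-2],"turn": 0,"hand": 1},{"offset": [0,0,-3],"turn": 0,"hand": 1},{"offset": [0,0,-1],"turn": 0,"hand": 1},{"offset": [0,0,0],"turn": 0,"hand": 1}])

```text
t: 25.45
tool_pos: [0.4904, -0.2594, 0.1215]
tcp_rot: [[-0.287, 0.958, 0.002], [0.958, 0.287, -0.001], [-0.002, 0.002, -1.0]]
ft_force: [0.5, 0.2, -1.1]
gripper_width: 0.0004
grip_force: 0.0
```

```bash
python3 -c "
from h import *
go(.4608,-.072,.037)"
```

```text
t 25.45 p [ 0.4904 -0.2594  0.1215] yaw 106.69927944503326 zaxis [ 0.002  -0.0014 -1.    ] w 0.0004173182803518487 q7 0.525386145354157 F [ 0.4716  0.2226 -1.1138]
cm offset [18.8146  2.5417  8.4153]
```

Call:
play_rows(rows=[{"offset": [1.5,0.2,0],"turn": 0,"hand": 1},{"offset": [3,0.4,0],"turn": 0,"hand": 1},{"offset": [3.5,0.5,0],"turn": 0,"hand": 1},{"offset": [3.5,0.5,0],"turn": 0,"hand": 1},{"offset": [3.5,0.5,0],"turn": 0,"hand": 1},{"offset": [2.5,0.3,0],"turn": 0,"hand": 1},{"offset": [1.2,0.2,0],"turn": 0,"hand": 1},{"offset": [0,0,0],"turn": 0,"hand": 1},{"offset": [0,0,2],"turn": 0,"hand": 1},{"offset": [0,0,2],"turn": 0,"hand": 1},{"offset": [0,0,1],"turn": 0,"hand": 1},{"offset": [0,0,0],"turn": 0,"hand": 1}])

```text
t: 26.65
tool_pos: [0.4601, -0.073, 0.069]
tcp_rot: [[-0.287, 0.958, -0.002], [0.958, 0.287, 0.001], [0.001, -0.002, -1.0]]
ft_force: [-0.3, 0.2, 0.2]
gripper_width: 0.0002
grip_force: 0.0
```

```bash
python3 -c "
from h import *
go(.4608,-.072,.037)"
```

```text
t 26.65 p [ 0.4601 -0.073   0.069 ] yaw 106.6535054095868 zaxis [-0.0025  0.0008 -1.    ] w 0.00024368822236245952 q7 0.1348876787248967 F [-0.2769  0.2392  0.224 ]
cm offset [0.0699 0.1048 3.2006]
```

Call:
play_rows(rows=[{"offset": [0,0,1],"turn": 0,"hand": 1},{"offset": [0,0,1.2],"turn": 0,"hand": 1},{"offset": [0,0,0.8],"turn": 0,"hand": 1},{"offset": [0,0,0.1],"turn": 0,"hand": 1},{"offset": [0.4,0,0],"turn": 0,"hand": 1},{"offset": [0.5,0,0],"turn": 0,"hand": 1},{"offset": [0.5,0,0],"turn": 0,"hand": 1},{"offset": [0.4,0,0],"turn": 0,"hand": 1},{"offset": [0.3,0,0],"turn": 0,"hand": 1},{"offset": [0.3,0,0],"turn": 0,"hand": 1},{"offset": [0.3,0,0],"turn": 0,"hand": 1},{"offset": [0.3,0,0],"turn": 0,"hand": 1}])

```text
t: 27.85
tool_pos: [0.4522, -0.0436, 0.0393]
tcp_rot: [[-0.287, 0.958, 0.0], [0.958, 0.287, -0.0], [-0.0, 0.0, -1.0]]
ft_force: [-0.4, -1.2, 0.7]
gripper_width: 0.0006
grip_force: 0.8
```

```bash
python3 - <<'E'
from h import *
import cv2
from bench import *
c=np.array([.434,.0149]);u=np.array([-.2878,.9577])
go(*(c+.042*u),.037)
im=read_camera('side')[:,:,::-1];cv2.imwrite('pics/side6.png',im)
# knob: darkest small blob tracking by numbers
g=cv2.cvtColor(im,cv2.COLOR_BGR2GRAY);r=cv2.cvtColor(cv2.imread('pics/side5raw.png'),cv2.COLOR_BGR2GRAY)
for n,a in (('before',r),('now',g)):
    m=(a[160:230,160:240]<45).astype(np.uint8);k,l,st,ce=cv2.connectedComponentsWithStats(m)
    print(n,[(st[j].tolist(),ce[j]+[160,160]) for j in range(1,k) if st[j,4]>15])
E
```

```text
t 27.85 p [ 0.4522 -0.0436  0.0393] yaw 106.69952793773642 zaxis [ 0.0001 -0.0001 -1.    ] w 0.0006322657266476489 q7 0.030280889294081643 F [-0.4324 -1.1866  0.6641]
cm offset [10.328  -0.0671  0.2291]
before [([47, 29, 11, 14, 121], array([212.4463, 195.6033]))]
now [([47, 30, 10, 12, 57], array([210.614 , 197.1053]))]
```

Contact is confirmed: −1.2 N along y, and the knob's blob shifted left. I'll keep pushing.

Call:
play_rows(rows=[{"offset": [0.4,0,0],"turn": 0,"hand": 1},{"offset": [0.4,0,0],"turn": 0,"hand": 1},{"offset": [0.4,0,0],"turn": 0,"hand": 1},{"offset": [0.4,0,0],"turn": 0,"hand": 1},{"offset": [0.4,0,0],"turn": 0,"hand": 1},{"offset": [0.4,0,0],"turn": 0,"hand": 1},{"offset": [0.4,0,0],"turn": 0,"hand": 1},{"offset": [0.4,0,0],"turn": 0,"hand": 1},{"offset": [0.4,0,0],"turn": 0,"hand": 1},{"offset": [0.4,0,0],"turn": 0,"hand": 1},{"offset": [0.4,0,0],"turn": 0,"hand": 1},{"offset": [0.4,0,0],"turn": 0,"hand": 1}])

```text
t: 29.1
tool_pos: [0.4383, 0.0027, 0.0392]
tcp_rot: [[-0.288, 0.958, -0.0], [0.958, 0.288, 0.0], [0.0, -0.0, -1.0]]
ft_force: [1.7, -2.0, 0.7]
gripper_width: 0.0004
grip_force: 0.8
```

Call:
play_rows(rows=[{"offset": [0.4,0,0],"turn": 0,"hand": 1},{"offset": [0.4,0,0],"turn": 0,"hand": 1},{"offset": [0.4,0,0],"turn": 0,"hand": 1},{"offset": [0.4,0,0],"turn": 0,"hand": 1},{"offset": [0.4,0,0],"turn": 0,"hand": 1},{"offset": [0.4,0,0],"turn": 0,"hand": 1},{"offset": [0.4,0,0],"turn": 0,"hand": 1},{"offset": [0.4,0,0],"turn": 0,"hand": 1},{"offset": [0.4,0,0],"turn": 0,"hand": 1},{"offset": [0.4,0,0],"turn": 0,"hand": 1},{"offset": [0.3,0,0],"turn": 0,"hand": 1},{"offset": [0.2,0,0],"turn": 0,"hand": 1}])

```text
t: 30.3
tool_pos: [0.4253, 0.0457, 0.0392]
tcp_rot: [[-0.288, 0.958, -0.0], [0.958, 0.288, 0.0], [0.0, -0.0, -1.0]]
ft_force: [1.5, -1.8, 0.1]
gripper_width: 0.0008
grip_force: 0.8
```

```bash
python3 -c "
from h import *
c=np.array([.434,.0149]);u=np.array([-.2878,.9577])
go(*(c+.042*u),.037)"
```

```text
t 30.3 p [0.4253 0.0457 0.0392] yaw 106.72297577460576 zaxis [-0.0001  0.0001 -1.    ] w 0.0008191296668980398 q7 -0.18233770071535385 F [ 1.4619 -1.8136  0.1064]
cm offset [ 0.9982 -0.0584  0.2233]
```

Call:
play_rows(rows=[{"offset": [0.2,0,0],"turn": 0,"hand": 1},{"offset": [0.2,0,0],"turn": 0,"hand": 1},{"offset": [0.2,0,0],"turn": 0,"hand": 1},{"offset": [0.1,0,0],"turn": 0,"hand": 1},{"offset": [0.1,0,0],"turn": 0,"hand": 1}])

```text
t: 30.8
tool_pos: [0.4231, 0.0531, 0.0392]
tcp_rot: [[-0.287, 0.958, -0.0], [0.958, 0.287, 0.0], [0.0, -0.0, -1.0]]
ft_force: [2.2, -0.6, -0.3]
gripper_width: 0.0008
grip_force: 0.8
```

Call:
play_rows(rows=[{"offset": [0.1,0,0],"turn": 0,"hand": 1},{"offset": [0.1,0,0],"turn": 0,"hand": 1},{"offset": [0,0,0],"turn": 0,"hand": 1}])

```text
t: 31.1
tool_pos: [0.4229, 0.054, 0.0393]
tcp_rot: [[-0.287, 0.958, 0.0], [0.958, 0.287, -0.001], [-0.001, -0.0, -1.0]]
ft_force: [3.5, -9.1, -0.9]
gripper_width: 0.0005
grip_force: 4.6
```

The force rose to 9.7 N with motion stalled, so the knob is at the end stop. Next I back off and rise.

Call:
play_rows(rows=[{"offset": [-0.3,0,0],"turn": 0,"hand": 1},{"offset": [-1,0,0],"turn": 0,"hand": 1},{"offset": [-1.5,0,0],"turn": 0,"hand": 1},{"offset": [-1,0,-0.5],"turn": 0,"hand": 1},{"offset": [0,0,-2],"turn": 0,"hand": 1},{"offset": [0,0,-3],"turn": 0,"hand": 1},{"offset": [0,0,-3],"turn": 0,"hand": 1},{"offset": [0,0,-3],"turn": 0,"hand": 1},{"offset": [0,0,-2],"turn": 0,"hand": 1},{"offset": [0,0,-1],"turn": 0,"hand": 1},{"offset": [0,0,0],"turn": 0,"hand": 1},{"offset": [0,0,0],"turn": 0,"hand": 1}])

```text
t: 32.3
tool_pos: [0.4331, 0.0183, 0.1833]
tcp_rot: [[-0.287, 0.958, -0.001], [0.958, 0.287, 0.0], [0.0, -0.001, -1.0]]
ft_force: [0.3, 0.3, -0.3]
gripper_width: 0.0004
grip_force: 0.0
```

```bash
python3 - <<'E'
from h import *
import cv2
from bench import *
s=arm.get_state();R=np.array(s['tcp_rot']);p=np.array(s['tool_pos']);go(*p)
im=read_camera('wrist')[:,:,::-1];cv2.imwrite('pics/w7.png',im)
g=cv2.cvtColor(im,cv2.COLOR_BGR2GRAY)
# expected pixel of knob top at s=+0.06
c=np.array([.434,.0149]);u=np.array([-.2878,.9577]);k=np.r_[c+.06*u,.0545]
i=camera_info('wrist');M=np.linalg.inv(i['mount']);K=i['mtx']
q=M[:3,:3]@(R.T@(k-p))+M[:3,3];t=np.arctan2(np.hypot(*q[:2]),q[2]);e=K[:2,:2]@(q[:2]/np.hypot(*q[:2])*t)+K[:2,2];print('expect',e)
x,y=int(e[0])-40,int(e[1])-40
m=(g[y:y+80,x:x+80]<45).astype(np.uint8);n,l,st,ce=cv2.connectedComponentsWithStats(m)
for j in range(1,n):
    if st[j,4]>30: w=wray(*(ce[j]+[x,y]),.0545,R,p);print(st[j],ce[j]+[x,y],w,'s',(w[:2]-c)@u)
E
```

```text
t 32.3 p [0.4331 0.0183 0.1833] yaw 106.6944600355634 zaxis [-0.0011  0.0001 -1.    ] w 0.000385784957457252 q7 0.09127848146280003 F [ 0.2591  0.3445 -0.2659]
cm offset [0. 0. 0.]
expect [252.556  129.8754]
[ 28  33  26  19 191] [254.1885 133.0733] [0.4193 0.0697 0.0545] s 0.056679741958192684
[ 38  55   5  25 110] [251.9818 155.9   ] [0.424  0.0462 0.0545] s 0.03283583145747274
```

```bash
python3 -c "
from bench import arm
print(arm.close_job())"
```

```text
the job is handed in; nothing more can be done
None
```

I pointed at the ring gauge and then the V-block, holding over 2 s at each with the fingertips about 2.5 cm above. I then pushed the knob left until it stalled at 9.7 N against the end stop, and handed the job in at about 32 s with the arm clear; a first pass was about 1 cm too high because the fingertips sit about 25 mm shorter than stated, so I repeated the whole sequence.

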